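Put the calibration block away in the instrument drawer

TASK

First pull the drawer of the bench-top unit fully open by its handle. Then lift the red-capped calibration block out of its red-marked dock by its two narrow ends, stand it upright on the open bench and let go, take it again by its two broad faces, and set it down gently, without dropping it, in the free red-floored pocket of the drawer. Finally push the drawer fully shut without slamming it; leave the blue-capped block and everything else on the bench where they stand.

Things in the scene. Friction and masses are not known exactly. Their poses are not given: they have to be found in the camera images.
- unit: White bench-top drawer unit, fixed, 240 mm deep (x) x 260 wide (y) x 130 high. Origin: centre of its underside. x points from front to back (the drawer slides out along -x), y to the left seen from the robot, z up. Front edge of the shell at x = -120 mm; the drawer's outer face at -135 mm when shut, its top edge 118 mm high. A yellow-capped block is fixed in the drawer's right pocket.
- drawer (a joint): How far the drawer is pulled out, in m: 0 shut, 0.160 fully open at its stop; it may stand up to 0.03 open at first. It slides with a few newtons (about 4) of friction and stays where it is left.
- handle (a point): Centre of the drawer's steel bar handle, 100 mm above the bench; axes as the unit; moves with the drawer. Bar 12 mm thick, 130 mm long along y, a post to the face 57 mm either side of the centre; its axis stands 45 mm out from the drawer's face and 18 mm below the face's top edge: grip it from above with one finger behind it.
- pocket (a point): Centre of the red floor of the free left pocket, 16 mm above the bench; axes as the unit; moves with the drawer. 50 mm in x between sills 10 mm high, 70 mm in y between foam walls 88 mm high (no room for fingers there). The block fits with its broad faces to front and back, either way round. Finger room: drawer face 63 mm in front of this point, the shell 67 mm behind it when fully open.
- block_red: Aluminium calibration block with red cap, 42 mm (x) x 62 (y) x 80 high, 0.35 to 0.65 kg, standing in dock_red. Origin: centre of its underside; z up. Its broad faces look along its x (42 mm apart), its narrow ends along its y (62 mm apart). Good grip: 60 mm above its underside with about 60 N.
- dock_red: Fixed dock, red marks: plate 120 mm (x) x 150 (y) x 10 high; cheeks at +x and -x (14 thick, 70 long, 98 mm high, 50 mm apart) cover the block's broad faces: take it by the narrow ends, along the dock's y. Origin: centre of underside. Stands left or right of the unit, the blue dock opposite. The bench at about (0.41, +-0.24) m on the dock's side stays free, also with the drawer open.
- block_blue: Same block with a blue cap in the blue-marked dock of the same kind; must stay there. Origin: centre of its underside.
- holder_a: Bystander: steel specimen holder, disc 90 mm across, 28 high, on the bench. Origin: centre of underside.
- holder_b: Bystander: the same disc lying on top of the drawer unit.
- weight: Bystander: steel loading weight, 60 mm across, 90 high, with a small knob. Origin: centre of underside.
- mouse: Bystander: computer mouse, 100 x 60 x 32 mm, on the bench between robot and drawer unit. Origin: centre of underside.
- bottle: Bystander: white plastic bottle, 56 mm across, 140 high, at the right. Origin: centre of underside.
There are look-alikes about, which are no part of the job. Leave any green or orange look-alike of the block_red alone.

How it is judged:
By the outcome, as a careful person would: the job done as asked, in the order asked, and still so for the second after the job is handed in, with the robot touching nothing.
It also fails if it takes over 72 s, if anything falls off the work surface, if the arm or the gripper's body presses on something with over 40 N, if the wrist force passes 120 N, or if a joint passes its speed limit or range.

ROBOT

A 6-joint arm with a two-finger parallel gripper is mounted at the origin on the work surface. World frame = base frame: x ahead of the robot, y to its left, z up, the work surface at z = 0. Lengths are in m, angles in rad, forces in N, time in s.
With the tool pointing down it reaches from about 0.25 to 0.725 m from the base axis. Payload 4 kg.
Tool frame: the origin (TCP) lies between the finger pads; the fingertips stand 25 mm ahead of it and the grasp point (between the pads) lies 6 mm ahead of it; z points along the fingers, y is the line along which they close (so a half turn about z gives the same grasp; the last joint's range is limited). The gripper opens to 85 mm and grips with 20 to 120 N. Pads are 22 mm wide; open, the fingers measure 114 mm over their backs; the gripper's body (76 mm by 85 mm) begins 54 mm behind the grasp point. The pads swing forward as they close: fully open they stand 13 mm farther back than shut.
Start: joints at [1.138, 0.241, 0.005, 1.335, 0, 1.571], TCP at [0.21, 0.454, 0.256] pointing down, gripper open.
Joint ranges: [-2.72, 2.72], [-1.05, 1.87], [-1.09, 1.28], [-1.99, 2.15], [-1.42, 1.44], [-3.14, 3.14]. Speed limits (rad/s): [2.79, 2.79, 3.14, 3.14, 3.14, 3.14].

INTERFACE

Orientations are given as a unit quaternion [x, y, z, w].
In Python, from workcell import bot gives the robot as it stands. The module is installed in compiled form; this text tells all that it offers.
- The arm moves only by the shell command python3 -m pendant 'ROWS'. ROWS is JSON, one flat list of numbers, 7 for each row, row after row: the shift along the tool's x, y, z normalised to -1 to 1, where 1 is 0.5 m, then the turn, a rotation vector about the tool's x, y, z normalised to -1 to 1, where 1 is 180 degrees, then the opening, from 0 (shut) to 1 (fully open). In form: [tx, ty, tz, ax, ay, az, fingers, tx, ty, tz, ax, ay, az, fingers, ...]. A call has exactly 10 rows; each row is the pose to reach, as a shift and turn from the pose commanded when the call began, along the tool's axes at that moment, turning the shorter way round; what a row does not reach only later rows make up. A row lasts 1/12 s, in which the tool goes at most 41.7 mm and 7.16 degrees, less where a joint would pass 70% of its speed; a pose out of reach is approached as far as the arm can. A call with a number of a shift or a turn outside -1 to 1 is refused whole. A call with a gripper value outside its range is refused whole. The fingers move at their own pace and stop on an object; the grip force is fixed at half the most. Time passes only in rows, so rows that repeat a pose let the fingers close, or fill a call up. It gives the time, the measured TCP pose, the force, the opening and the grip force at its end, in the units of the state.
- bot.get_obs(): the state, without advancing time (a new reading comes with each control period).
- bot.camera(name): name is "scene" or "top" or "wrist"; returns a dict with "pixels" (420x560x3 uint8, red, green, blue), "mtx" (3x3 intrinsics, pixels), "cam_to_world" (4x4, takes a point from camera to world coordinates); the wrist camera has in their place "hand_eye" (4x4, takes a point from camera to tool coordinates, whose origin is the TCP and whose axes are the flange's). Camera axes: x right, y up, looking along -z (the intrinsics and any distortion apply to the point x, -y, -z); pixel columns grow to the right and rows downward; lengths in m; the calibration is good to about 2 mm. A picture is of the moment at which its call begins: read the wrist's pose just before it. There is no depth.
- bot.job_done(): hands the job in; it is judged then, once.
The state is a dict: "clock": time; "joint_pos": joint angles; "joint_vel": joint speeds; "tau": joint torques, N m; "eef_pos": TCP position; "tool_rot": TCP orientation; "ft_force": force on the tool from outside, world axes, zero at the start; "ft_torque": the same for the moment, N m; "grip_width": finger opening in m; "grasp_force": force on a finger pad.
Only numpy, scipy, OpenCV 4.12 (cv2) and the standard library are available. Lean on these libraries where they do the work, as an engineer would, in place of code of your own. Each camera call takes 0.05 s, during which the arm holds its last target. There are 200 camera calls.

## Working session

There is one attempt and no reset: what is moved stays moved. The work goes in short steps, Python scripts to look and compute and a shell command to move; the robot and the scene stay as the last step left them, time stands still between calls to the robot, and variables do not carry over. Pictures are saved under pics/ and viewed, at most 10 in all, crops included, and the job is handed in when it is done.

```bash
mkdir -p pics; cat > h.py <<'E'
import numpy as np, cv2
from workcell import bot
from scipy.spatial.transform import Rotation as R
def cam(n):
    o=bot.get_obs(); c=bot.camera(n)
    if n=='wrist':
        T=np.eye(4);T[:3,:3]=R.from_quat(o['tool_rot']).as_matrix();T[:3,3]=o['eef_pos']
        c['cam_to_world']=T@np.array(c['hand_eye'])
    return c
def ray(c,px,z):
    K=np.array(c['mtx']);T=np.array(c['cam_to_world']);px=np.atleast_2d(np.array(px,float))
    d=np.linalg.inv(K)@np.c_[px,np.ones(len(px))].T
    d=T[:3,:3]@(d*np.array([[1],[-1],[-1]])); o=T[:3,3:]
    return (o+d*(z-o[2])/d[2]).T
def proj(c,P):
    K=np.array(c['mtx']);T=np.linalg.inv(np.array(c['cam_to_world']));P=np.atleast_2d(P)
    p=(T[:3,:3]@P.T+T[:3,3:])*np.array([[1],[-1],[-1]]);q=K@p
    return (q[:2]/q[2]).T
def save(c,n): cv2.imwrite('pics/'+n,cv2.cvtColor(c['pixels'],cv2.COLOR_RGB2BGR))
E
python3 - <<'E'
from h import *
import pickle
for n in('top','scene'):
    c=cam(n);save(c,n+'0.png');print({k:v for k,v in c.items() if k!='pixels'});pickle.dump(c,open(n+'0.pkl','wb'))
print(bot.get_obs())
E
```

```text
{'mtx': array([[529.84132628,   0.        , 287.64305354],
       [  0.        , 529.84132628, 214.25435358],
       [  0.        ,   0.        ,   1.        ]]), 'cam_to_world': array([[-0.01702132,  0.98082723, -0.19413455,  0.24725606],
       [-0.99974749, -0.01384671,  0.017698  , -0.02013926],
       [ 0.01467056,  0.19438677,  0.98081525,  1.75408491],
       [ 0.        ,  0.        ,  0.        ,  1.        ]])}
{'mtx': array([[385.60309328,   0.        , 272.06439994],
       [  0.        , 385.60309328, 204.67770782],
       [  0.        ,   0.        ,   1.        ]]), 'cam_to_world': array([[-0.97617194, -0.15811527,  0.14861999,  0.77376594],
       [ 0.2169906 , -0.7170968 ,  0.66233471,  0.90481186],
       [ 0.00184969,  0.6788017 ,  0.7343193 ,  1.15383326],
       [ 0.        ,  0.        ,  0.        ,  1.        ]])}
{'clock': 0.1, 'joint_pos': array([1.13799498e+00, 2.41314939e-01, 3.87594955e-03, 1.33517574e+00,
       1.88610216e-05, 1.57083369e+00]), 'joint_vel': array([ 0.00029987, -0.00184876,  0.00215552, -0.00074233,  0.0002552 ,
        0.00101881]), 'tau': array([ 1.64261496e-04, -3.73138225e+01,  2.53009647e+01,  1.08546720e-02,
       -5.39693090e-06, -1.27257511e-06]), 'eef_pos': array([0.20949247, 0.45344377, 0.25551974]), 'tool_rot': array([ 2.14733810e-01,  9.76672189e-01, -8.85972224e-04, -2.04413231e-04]), 'ft_force': array([-0.4800724 , -0.84482515,  0.07020455]), 'ft_torque': array([ 0.02959146, -0.00228431, -0.01794092]), 'grasp_force': 0.0, 'grip_width': 0.08540461662403419}
```

View pics/top0.png

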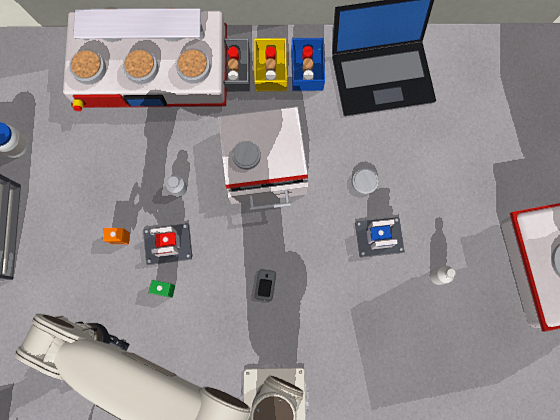

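View pics/scene0.png

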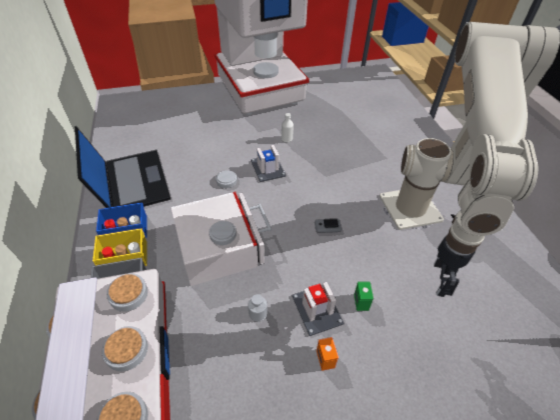

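The top view shows the red-capped block in its dock at about (165,240), with look-alikes in orange at (116,236) and green at (161,289). The blue block is at (380,234), the unit at (263,150) and its handle at (270,203). The red cap between white cheeks on a dark plate fits the description. I'll confirm it in one enlarged crop.

```bash
python3 - <<'E'
from h import *
import pickle
t=pickle.load(open('top0.pkl','rb'))
im=cv2.cvtColor(t['pixels'],cv2.COLOR_RGB2BGR)
a=cv2.resize(im[205:305,90:210],None,fx=4,fy=4,interpolation=cv2.INTER_CUBIC)
b=cv2.resize(im[105:220,215:315],None,fx=3.2,fy=3.2,interpolation=cv2.INTER_CUBIC)
o=np.zeros((400,800,3),np.uint8);o[:400,:480]=a;o[:368,480:800]=b
cv2.imwrite('pics/crop1.png',o)
hsv=cv2.cvtColor(im,cv2.COLOR_BGR2HSV)
m=(((hsv[...,0]<6)|(hsv[...,0]>174))&(hsv[...,1]>150)&(hsv[...,2]>90)).astype(np.uint8)
n,l,s,ce=cv2.connectedComponentsWithStats(m)
for i in range(1,n):
    if s[i,4]>15:
        pts=np.argwhere(l==i)[:,::-1].astype(np.float32)
        print(s[i],ce[i],cv2.minAreaRect(pts))
E
```

```text
[225  23   2  15  21] [225.28571429  30.52380952] ((225.5, 30.0), (14.0, 1.0), 90.0)
[225  46   1  34  34] [225.   62.5] ((225.0, 62.5), (33.0, 0.0), -90.0)
[228  46  11  13 107] [232.81308411  52.21495327] ((233.0, 52.0), (12.0, 10.0), 90.0)
[266  47   9  12  88] [269.93181818  51.94318182] ((270.0, 52.5), (11.0, 8.0), 90.0)
[303  46  10  13  99] [307.22222222  51.66666667] ((307.5, 52.0), (12.0, 9.0), 90.0)
[167  88  59  17  83] [204.20481928 102.18072289] ((198.05084228515625, 103.43426513671875), (15.423880577087402, 60.16643142700195), 74.57783508300781)
[ 73  94  58  13 538] [102.20817844 100.36988848] ((101.49998474121094, 99.99999237060547), (56.99999237060547, 11.999998092651367), -0.0)
[ 73 106   9   5  37] [ 77.21621622 107.97297297] ((77.0, 108.0), (4.0, 8.0), 90.0)
[226 175  82  13 297] [266.23905724 181.16498316] ((266.52587890625, 181.20181274414062), (3.738630533218384, 81.86837005615234), 82.69424438476562)
[510 203  50 128 795] [530.47924528 264.31069182] ((545.5999755859375, 267.6999816894531), (122.98188018798828, 50.18790817260742), 79.3803482055664)
[155 232  21  15 238] [165.21428571 239.29831933] ((165.13792419433594, 239.15518188476562), (13.287277221679688, 19.847871780395508), 85.2363510131836)
```

View pics/crop1.png

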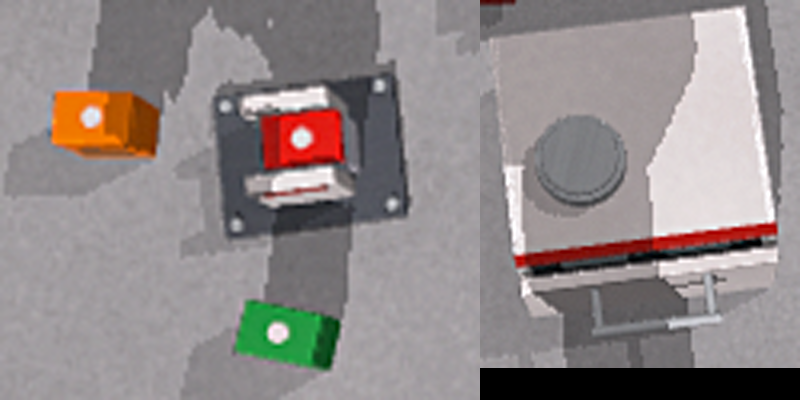

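The crop confirms the target: red cap at crop (300,138) between the cheeks on the dark plate, while orange (90,117) and green (278,333) stand free. The handle bar runs from crop (594,328) to (720,319). Next I'll compute positions.

```bash
python3 - <<'E'
from h import *
import pickle
t=pickle.load(open('top0.pkl','rb'));s=pickle.load(open('scene0.pkl','rb'))
f=lambda P:[(x/4+90-.4,y/4+205-.4) for x,y in P]
g=lambda P:[((x-480)/3.2+215-.35,y/3.2+105-.35) for x,y in P]
d=ray(t,f([(224,106),(379,86),(392,204),(237,225)]),.01);c=d.mean(0)
print('dock',d.round(4),c.round(4))
print('ang edges',[np.degrees(np.arctan2(*(d[i]-d[j])[1::-1])).round(1) for i,j in((0,1),(3,2),(1,2),(0,3))])
print('cap dot',ray(t,f([(301,138)]),.09))
u=ray(t,g([(514,265),(777,235),(745,7),(493,38)]),.13);print('unit top',u.round(4),u.mean(0))
print([np.degrees(np.arctan2(*(u[i]-u[j])[1::-1])).round(1) for i,j in((0,1),(3,2),(2,1),(3,0))], np.linalg.norm(u[0]-u[1]),np.linalg.norm(u[1]-u[2]))
h=ray(t,g([(594,328),(720,319)]),.103);print('handle',h,h.mean(0),np.linalg.norm(h[0]-h[1]))
# scene red dot mask & handle check
for nm,P in(('cap',ray(t,f([(301,138)]),.09)),('handle',h),('unit',u),('dock',d)): print(nm,proj(s,P).round(0).tolist())
print('mouse',ray(t,[(265,285)],.03),'weight',ray(t,[(176,183)],.09),'green',ray(t,[(159.5,288)],.08),'orange',ray(t,[(112,234)],.08))
im=s['pixels'][215:325,160:390];cv2.imwrite('pics/s1.png',cv2.resize(im[...,::-1],None,fx=3.4,fy=3.4,interpolation=cv2.INTER_CUBIC))
E
```

```text
dock [[0.5421 0.4212 0.01  ]
 [0.5571 0.2932 0.01  ]
 [0.4582 0.2805 0.01  ]
 [0.4428 0.4071 0.01  ]] [0.5001 0.3505 0.01  ]
ang edges [np.float64(96.7), np.float64(96.9), np.float64(7.3), np.float64(8.1)]
cap dot [[0.50203895 0.33945015 0.09      ]]
unit top [[ 0.6575  0.1456  0.13  ]
 [ 0.6847 -0.1143  0.13  ]
 [ 0.9249 -0.0875  0.13  ]
 [ 0.8943  0.1682  0.13  ]] [0.7903597  0.02802059 0.13      ]
[np.float64(96.0), np.float64(96.8), np.float64(6.4), np.float64(5.4)] 0.261300350330477 0.24167007255424094
handle [[ 0.59878122  0.06859149  0.103     ]
 [ 0.60620476 -0.05688111  0.103     ]] [0.60249299 0.00585519 0.103     ] 0.12569201133335475
cap [[317.0, 293.0]]
handle [[268.0, 229.0], [259.0, 204.0]]
unit [[256.0, 245.0], [236.0, 191.0], [171.0, 207.0], [184.0, 263.0]]
dock [[311.0, 332.0], [295.0, 296.0], [323.0, 287.0], [339.0, 321.0]]
mouse [[0.3566155 0.0258563 0.03     ]] weight [[0.68461362 0.30866376 0.09      ]] green [[0.34943943 0.35396541 0.08      ]] orange [[0.52245547 0.50966729 0.08      ]]
```

View pics/s1.png

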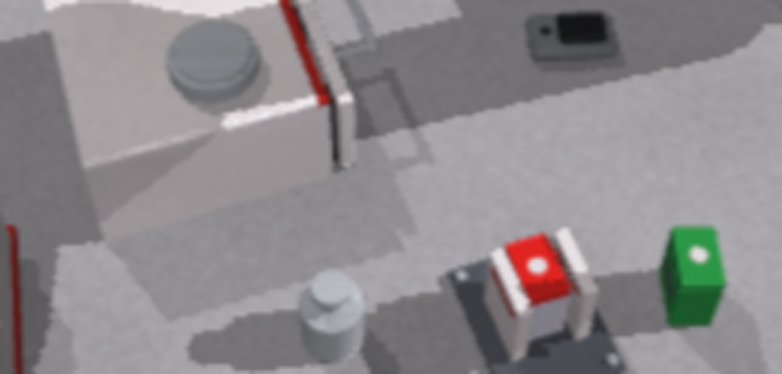

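The scene view agrees: red cap dot at (318,293) against a predicted (317,293), so z=0.09 holds. The unit's yaw is about 6.2° and the drawer is about 9 mm open. Moving to the handle now.

```bash
cat >> h.py <<'E'
def go(x,y,z,yaw):
    o=bot.get_obs();A=R.from_quat(o['tool_rot']);a=np.radians(yaw)
    Y=np.array([np.cos(a),np.sin(a),0]);Z=np.array([0,0,-1.]);X=np.cross(Y,Z)
    B=R.from_matrix(np.c_[X,Y,Z])
    cur=A.as_matrix()[:,1];print('yaw now',np.degrees(np.arctan2(cur[1],cur[0])).round(2),'pos',np.round(o['eef_pos'],4),'t',o['clock'])
    s=A.inv().apply(np.array([x,y,z])-o['eef_pos'])/.5; t=(A.inv()*B).as_rotvec()/np.pi
    print('shift',s.round(4),'turn',t.round(4))
E
python3 -c "
from h import *
go(.575,.003,.24,6.2)"
```

```text
yaw now 65.2 pos [0.2095 0.4534 0.2555] t 0.1
shift [-1.0415 -0.5111  0.0319] turn [-5.000e-04  3.000e-04  3.278e-01]
```

```bash
python3 -m pendant '[-0.06,-0.03,0,0,0,0.02,0.45,-0.12,-0.06,0,0,0,0.04,0.45,-0.18,-0.09,0,0,0,0.06,0.45,-0.24,-0.12,0,0,0,0.08,0.45,-0.3,-0.15,0,0,0,0.1,0.45,-0.36,-0.18,0,0,0,0.12,0.45,-0.42,-0.21,0,0,0,0.14,0.45,-0.48,-0.24,0,0,0,0.16,0.45,-0.54,-0.27,0,0,0,0.18,0.45,-0.6,-0.3,0,0,0,0.2,0.45]'; python3 -c "
from h import *
go(.575,.003,.24,6.2)"
```

```text
clock: 0.93
eef_pos: [0.4196, 0.1903, 0.256]
tool_rot: [0.507, 0.862, -0.0, -0.0]
ft_force: [0.7, 0.8, -0.1]
grip_width: 0.0386
grasp_force: 0.0
yaw now 29.02 pos [0.4196 0.1903 0.256 ] t 0.9333
shift [-0.4784  0.09    0.0318] turn [-0.0002  0.      0.1268]
```

```bash
python3 -m pendant '[-0.07,0.015,0,0,0,0.02,0.45,-0.14,0.03,0,0,0,0.04,0.45,-0.21,0.045,0.01,0,0,0.06,0.45,-0.28,0.06,0.02,0,0,0.08,0.45,-0.35,0.07,0.03,0,0,0.1,0.45,-0.42,0.08,0.03,0,0,0.12,0.45,-0.46,0.09,0.032,0,0,0.127,0.45,-0.478,0.09,0.032,0,0,0.127,0.45,-0.478,0.09,0.032,0,0,0.127,0.45,-0.478,0.09,0.032,0,0,0.127,0.45]'; python3 - <<'E'
from h import *
c=cam('wrist');save(c,'w1.png');go(.6025,.006,.16,6.2)
print(proj(c,[[.5988,.0686,.103],[.6062,-.0569,.103],[.6575,.1456,.13],[.6847,-.1143,.13]]).round(0),c['cam_to_world'].round(3))
E
```

```text
clock: 1.77
eef_pos: [0.5744, 0.0054, 0.2397]
tool_rot: [0.667, 0.745, -0.0, -0.001]
ft_force: [0.0, 0.7, 1.2]
grip_width: 0.0385
grasp_force: 0.0
yaw now 6.4 pos [0.5742 0.006  0.24  ] t 1.8167
shift [-0.0064  0.0565  0.16  ] turn [-0.0004 -0.0002  0.0011]
[[324. 125.]
 [312. 280.]
 [445.   7.]
 [401. 369.]] [[ 0.994 -0.106 -0.028  0.567]
 [ 0.109  0.957  0.269  0.074]
 [-0.002 -0.27   0.963  0.358]
 [ 0.     0.     0.     1.   ]]
```

View pics/w1.png

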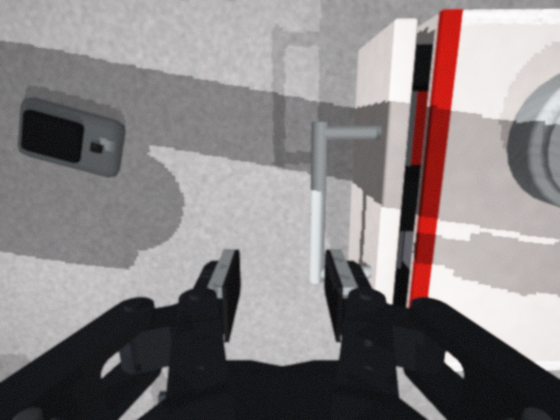

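The wrist view shows the handle bar from (320,124) to (316,282) and the mouse at (72,138). Predicted bar ends were (324,125) and (312,280), so I'll refine the yaw.

```bash
python3 - <<'E'
from h import *
c=cam('wrist')
h=ray(c,[(319.5,123.5),(316,282)],.103);print(h,h.mean(0),np.linalg.norm(h[0]-h[1]))
d=h[0]-h[1];print('unit yaw',np.degrees(np.arctan2(-d[0],d[1])))
f=ray(c,[(442,10),(413,304)],.13);d=f[0]-f[1];print('shell front',f,np.degrees(np.arctan2(-d[0],d[1])))
f=ray(c,[(408,20),(402,150)],.118)
E
```

```text
[[ 0.59492341  0.06995592  0.103     ]
 [ 0.61009169 -0.05804502  0.103     ]] [0.60250755 0.00595545 0.103     ] 0.1288965379752142
unit yaw 6.758107211065421
shell front [[ 0.65607722  0.14449224  0.13      ]
 [ 0.68167525 -0.05419093  0.13      ]] 7.341456437034197
```

```bash
python3 -m pendant '[-0.002,0.015,0.02,0,0,0,0.45,-0.004,0.03,0.05,0,0,0,0.45,-0.0064,0.045,0.08,0,0,0,0.45,-0.0064,0.0565,0.12,0,0,0,0.45,-0.0064,0.0565,0.16,0,0,0,0.45,-0.0064,0.0565,0.2,0,0,0,0.45,-0.0064,0.0565,0.235,0,0,0,0.45,-0.0064,0.0565,0.26,0,0,0,0.45,-0.0064,0.0565,0.262,0,0,0,0.45,-0.0064,0.0565,0.262,0,0,0,0.45]'
python3 -m pendant '[0,0,0,0,0,0,0,0,0,0,0,0,0,0,0,0,0,0,0,0,0,0,0,0,0,0,0,0,0,0,0,0,0,0,0,0,0,0,0,0,0,0,0,0,0,0,0,0,0,0,0,0,0,0,0,0,0,0,0,0,0,0,0,0,0,0,0,0,0,0]'
python3 -c "
from h import *
a=np.radians(6.7);go(.6025-.155*np.cos(a),.006-.155*np.sin(a),.108,6.7)"
```

```text
clock: 2.7
eef_pos: [0.6026, 0.0062, 0.1082]
tool_rot: [0.666, 0.746, -0.001, -0.001]
ft_force: [0.0, 1.0, -0.3]
grip_width: 0.0387
grasp_force: 0.0
clock: 3.53
eef_pos: [0.6038, 0.0055, 0.1107]
tool_rot: [0.667, 0.745, 0.001, 0.0]
ft_force: [-2.1, 2.1, 6.0]
grip_width: 0.0097
grasp_force: 58.7
yaw now 6.37 pos [0.6038 0.0055 0.1107] t 3.5333
shift [-0.0006 -0.3125  0.0049] turn [ 0.0005 -0.0002 -0.0019]
```

```bash
python3 -m pendant '[0,-0.01,0,0,0,0,0,0,-0.03,0,0,0,0,0,0,-0.055,0,0,0,0,0,0,-0.085,0,0,0,0,0,0,-0.115,0,0,0,0,0,0,-0.145,0,0,0,0,0,0,-0.175,0,0,0,0,0,0,-0.205,0,0,0,0,0,0,-0.235,0,0,0,0,0,0,-0.255,0,0,0,0,0]'
python3 -m pendant '[0,-0.01,0,0,0,0,0,0,-0.02,0,0,0,0,0,0,-0.027,0,0,0,0,0,0,-0.034,0,0,0,0,0,0,-0.04,0,0,0,0,0,0,-0.046,0,0,0,0,0,0,-0.05,0,0,0,0,0,0,-0.052,0,0,0,0,0,0,-0.054,0,0,0,0,0,0,-0.056,0,0,0,0,0]'
python3 -c "
from h import *
p=bot.get_obs()['eef_pos'];print(p,np.linalg.norm(p[:2]-[.6038,.0055]))"
```

```text
clock: 4.37
eef_pos: [0.4785, -0.0094, 0.1107]
tool_rot: [0.667, 0.745, 0.002, 0.003]
ft_force: [4.4, 0.4, 1.5]
grip_width: 0.0096
grasp_force: 59.4
clock: 5.2
eef_pos: [0.4532, -0.0124, 0.1107]
tool_rot: [0.667, 0.745, 0.003, 0.004]
ft_force: [10.6, -1.1, -1.4]
grip_width: 0.0102
grasp_force: 59.2
[ 0.45316319 -0.01241058  0.11069677] 0.1516978541392556
```

```bash
python3 -m pendant '[0,-0.002,0,0,0,0,0,0,-0.004,0,0,0,0,0,0,-0.006,0,0,0,0,0,0,-0.008,0,0,0,0,0,0,-0.008,0,0,0,0,0,0,-0.008,0,0,0,0,0,0,-0.008,0,0,0,0,0,0,-0.008,0,0,0,0,0,0,-0.008,0,0,0,0,0,0,-0.008,0,0,0,0,0]'

```

```text
clock: 6.03
eef_pos: [0.453, -0.0124, 0.1108]
tool_rot: [0.667, 0.745, 0.005, 0.006]
ft_force: [19.0, -0.2, -9.0]
grip_width: 0.0098
grasp_force: 58.6
```

```bash
python3 -m pendant '[0,0.012,0,0,0,0,0.2,0,0.012,0,0,0,0,0.45,0,0.012,0,0,0,0,0.45,0,0.012,0,0,0,0,0.45,0,0.012,-0.03,0,0,0,0.45,0,0.012,-0.08,0,0,0,0.45,0,0.012,-0.14,0,0,0,0.45,0,0.012,-0.2,0,0,0,0.45,0,0.012,-0.26,0,0,0,0.45,0,0.012,-0.3,0,0,0,0.45]'
python3 -c "
from h import *
go(.46,.29,.26,97.3)"
```

```text
clock: 6.87
eef_pos: [0.4505, -0.0118, 0.2618]
tool_rot: [0.667, 0.745, 0.0, 0.001]
ft_force: [0.6, 0.2, 0.0]
grip_width: 0.0385
grasp_force: 0.0
yaw now 6.34 pos [ 0.4505 -0.0118  0.2618] t 6.8667
shift [0.5978 0.0856 0.0036] turn [ 3.000e-04  4.000e-04 -5.054e-01]
```

```bash
python3 -m pendant '[0.06,0.01,0,0,0,-0.039,0.45,0.12,0.02,0,0,0,-0.078,0.45,0.18,0.03,0,0,0,-0.117,0.7,0.25,0.04,0,0,0,-0.156,0.9,0.32,0.06,0,0,0,-0.195,1,0.39,0.07,0,0,0,-0.234,1,0.46,0.09,0,0,0,-0.273,1,0.53,0.1,0,0,0,-0.312,1,0.6,0.12,0,0,0,-0.351,1,0.66,0.13,0,0,0,-0.39,1]'
python3 -c "
from h import *
go(.48,.341,.26,97.3)"
```

```text
clock: 7.7
eef_pos: [0.4783, 0.3251, 0.2585]
tool_rot: [0.114, 0.994, -0.001, -0.001]
ft_force: [-0.0, 0.6, 0.2]
grip_width: 0.0854
grasp_force: 0.0
yaw now 76.93 pos [0.4783 0.3251 0.2585] t 7.7
shift [ 0.0038  0.0317 -0.003 ] turn [-0.0003 -0.0005 -0.1131]
```

```bash
python3 -m pendant '[0,0.01,0,0,0,-0.035,1,0,0.02,0,0,0,-0.07,1,0.004,0.03,0,0,0,-0.1,1,0.004,0.032,0,0,0,-0.113,1,0.004,0.032,0,0,0,-0.113,1,0.004,0.032,0,0,0,-0.113,1,0.004,0.032,0,0,0,-0.113,1,0.004,0.032,0,0,0,-0.113,1,0.004,0.032,0,0,0,-0.113,1,0.004,0.032,0,0,0,-0.113,1]'
python3 - <<'E'
from h import *
import pickle
c=cam('wrist');pickle.dump(c,open('w2.pkl','wb'));t=cam('top');pickle.dump(t,open('t2.pkl','wb'))
go(.502,.34,.26,97.3)
o=np.zeros((420,800,3),np.uint8);o[:,:560]=c['pixels'][...,::-1]
o[:240,560:]=cv2.resize(t['pixels'][140:260,210:330][...,::-1],(240,240),interpolation=cv2.INTER_CUBIC)
cv2.imwrite('pics/w2.png',o)
print(proj(c,[[.502,.3395,.09]]))
hsv=cv2.cvtColor(c['pixels'],cv2.COLOR_RGB2HSV)
m=(((hsv[...,0]<6)|(hsv[...,0]>174))&(hsv[...,1]>150)&(hsv[...,2]>90)).astype(np.uint8)
n,l,s,ce=cv2.connectedComponentsWithStats(m)
for i in range(1,n):
    if s[i,4]>100:
        p=np.argwhere(l==i)[:,::-1].astype(np.float32);r=cv2.minAreaRect(p);print(s[i],r);print(ray(c,cv2.boxPoints(r),.09).round(4),ray(c,[r[0]],.09))
E
```

```text
clock: 8.53
eef_pos: [0.4808, 0.3391, 0.2594]
tool_rot: [-0.06, 0.998, -0.0, -0.0]
ft_force: [-0.0, -0.3, -0.2]
grip_width: 0.0852
grasp_force: 0.0
yaw now 96.86 pos [0.4809 0.3392 0.2594] t 8.6333
shift [-0.0422 -0.0035 -0.0012] turn [ 0.      0.     -0.0025]
[[278.96380909 216.15353598]]
[ 244  191   71   48 2929] ((278.6976013183594, 214.72496032714844), (70.21778106689453, 46.56830978393555), 1.1017061471939087)
[[0.5258 0.3096 0.09  ]
 [0.4826 0.3065 0.09  ]
 [0.4765 0.3676 0.09  ]
 [0.5196 0.373  0.09  ]] [[0.50070556 0.33911044 0.09      ]]
```

View pics/w2.png

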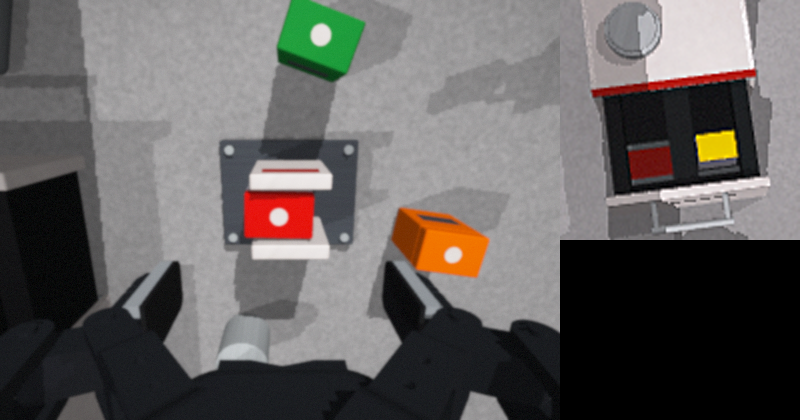

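The wrist view shows the red cap at (279,215) between the cheeks, measuring 43x62 mm at z=0.09 as it should. Orange (453,255) and green (320,35) are clear of the fingers. The drawer inset shows the dark-red free pocket on the left at inset (650,161) and the yellow block on the right.

```bash
python3 -m pendant '[-0.02,0,0,0,0,0,1,-0.042,0,0.03,0,0,0,1,-0.042,0,0.08,0,0,0,1,-0.042,0,0.13,0,0,0,1,-0.042,0,0.18,0,0,0,1,-0.042,0,0.23,0,0,0,1,-0.042,0,0.28,0,0,0,1,-0.042,0,0.33,0,0,0,1,-0.042,0,0.36,0,0,0,1,-0.042,0,0.363,0,0,0,1]'
python3 -m pendant '[0,0,0,0,0,0,1,0,0,0,0,0,0,0.6,0,0,0,0,0,0,0.3,0,0,0,0,0,0,0.3,0,0,0,0,0,0,0,0,0,0,0,0,0,0,0,0,0,0,0,0,0,0,0,0,0,0,0,0,0,0,0,0,0,0,0,0,0,0,0,0,0,0]'

```

```text
clock: 9.47
eef_pos: [0.4992, 0.3399, 0.0724]
tool_rot: [-0.06, 0.998, -0.002, -0.004]
ft_force: [-0.4, 0.2, -0.4]
grip_width: 0.0854
grasp_force: 0.0
clock: 10.3
eef_pos: [0.503, 0.3425, 0.0797]
tool_rot: [-0.06, 0.998, 0.001, 0.002]
ft_force: [1.4, -1.3, 6.4]
grip_width: 0.0611
grasp_force: 67.3
```

```bash
python3 -m pendant '[0,0,-0.005,0,0,0,0,0,0,-0.015,0,0,0,0,0,0,-0.03,0,0,0,0,0,0,-0.055,0,0,0,0,0,0,-0.085,0,0,0,0,0,0,-0.12,0,0,0,0,0,0,-0.16,0,0,0,0,0,0,-0.2,0,0,0,0,0,0,-0.23,0,0,0,0,0,0,-0.25,0,0,0,0]'
python3 - <<'E'
from h import *
go(.41,.245,.2,96.6)
c=cam('wrist');save(c,'w3.png')
hsv=cv2.cvtColor(c['pixels'],cv2.COLOR_RGB2HSV)
m=(((hsv[...,0]<6)|(hsv[...,0]>174))&(hsv[...,1]>150)&(hsv[...,2]>90)).astype(np.uint8)
n,l,s,ce=cv2.connectedComponentsWithStats(m);print(s[1:][s[1:,4]>100])
E
```

```text
clock: 11.13
eef_pos: [0.5019, 0.3424, 0.205]
tool_rot: [-0.06, 0.998, 0.001, 0.001]
ft_force: [1.1, -0.2, -2.3]
grip_width: 0.0611
grasp_force: 66.3
yaw now 96.9 pos [0.5019 0.3424 0.205 ] t 11.1333
shift [ 0.2059 -0.1714  0.0093] turn [0.0004 0.0006 0.0017]
[[  195   241   175   113 17422]]
```

```bash
python3 -m pendant '[0.015,-0.015,0,0,0,0,0,0.04,-0.035,0,0,0,0,0,0.07,-0.06,0,0,0,0,0,0.105,-0.09,0,0,0,0,0,0.14,-0.12,0,0,0,0,0,0.17,-0.145,0.02,0,0,0,0,0.19,-0.165,0.05,0,0,0,0,0.203,-0.174,0.09,0,0,0,0,0.206,-0.176,0.13,0,0,0,0,0.206,-0.176,0.17,0,0,0,0]'
python3 -c "
from h import *
go(.41,.24,.0695,96.6);print(bot.get_obs()['ft_force'])"
```

```text
clock: 12.02
eef_pos: [0.4086, 0.2413, 0.1166]
tool_rot: [-0.06, 0.998, -0.0, -0.001]
ft_force: [0.1, 0.3, -3.8]
grip_width: 0.0613
grasp_force: 66.4
yaw now 96.87 pos [0.4086 0.2413 0.1166] t 12.0167
shift [-0.0026 -0.0029  0.0943] turn [-0.0001 -0.0004  0.0015]
[ 0.10507343  0.3383486  -3.77288657]
```

```bash
python3 -m pendant '[0,0,0.02,0,0,0,0,0,0,0.04,0,0,0,0,0,0,0.055,0,0,0,0,0,0,0.068,0,0,0,0,0,0,0.075,0,0,0,0,0,0,0.08,0,0,0,0,0,0,0.082,0,0,0,0,0,0,0.082,0,0,0,0,0,0,0.082,0,0,0,0,0,0,0.082,0,0,0,0]'
```

```text
clock: 12.85
eef_pos: [0.4103, 0.2424, 0.0773]
tool_rot: [-0.06, 0.998, 0.0, 0.0]
ft_force: [0.2, 0.8, -3.0]
grip_width: 0.0611
grasp_force: 66.3
```

Underside is about 7 mm up; creep down and watch the force.

```bash
python3 -m pendant '[0,0,0.002,0,0,0,0,0,0,0.004,0,0,0,0,0,0,0.006,0,0,0,0,0,0,0.008,0,0,0,0,0,0,0.01,0,0,0,0,0,0,0.012,0,0,0,0,0,0,0.013,0,0,0,0,0,0,0.014,0,0,0,0,0,0,0.015,0,0,0,0,0,0,0.015,0,0,0,0]'
```

```text
clock: 13.68
eef_pos: [0.4099, 0.2422, 0.0697]
tool_rot: [-0.06, 0.998, -0.0, 0.0]
ft_force: [-1.9, -1.6, 3.5]
grip_width: 0.061
grasp_force: 67.0
```

```bash
python3 -m pendant '[0,0,0.001,0,0,0,0,0,0,0.001,0,0,0,0.85,0,0,0.001,0,0,0,1,0,0,0.001,0,0,0,1,0,0,0,0,0,0,1,0,0,-0.03,0,0,0,1,0,0,-0.08,0,0,0,1,0,0,-0.14,0,0,0,1,0,0,-0.2,0,0,0,1,0,0,-0.25,0,0,0,1]'
python3 - <<'E'
from h import *
import pickle
t=cam('top');pickle.dump(t,open('t3.pkl','wb'));go(.41,.24,.2,6.7)
def red(c,z,lo=90,sz=30):
    hsv=cv2.cvtColor(c['pixels'],cv2.COLOR_RGB2HSV)
    m=(((hsv[...,0]<8)|(hsv[...,0]>172))&(hsv[...,1]>130)&(hsv[...,2]>lo)).astype(np.uint8)
    n,l,s,ce=cv2.connectedComponentsWithStats(m)
    for i in range(1,n):
        if s[i,4]>sz:
            r=cv2.minAreaRect(np.argwhere(l==i)[:,::-1].astype(np.float32));print(s[i],r);print(ray(c,cv2.boxPoints(r),z).round(4).tolist(),ray(c,[r[0]],z))
c=cam('wrist');save(c,'w4.png');red(c,.08,sz=300)
print('pocket top view');t['pixels'][:140]=0;t['pixels'][:,:215]=0;t['pixels'][:,330:]=0;red(t,.016,lo=50)
E
```

```text
clock: 14.52
eef_pos: [0.4103, 0.2424, 0.1963]
tool_rot: [-0.06, 0.998, 0.0, 0.001]
ft_force: [-0.0, -0.1, -0.4]
grip_width: 0.0849
grasp_force: 0.0
yaw now 96.88 pos [0.4127 0.2438 0.2012] t 14.5667
shift [ 0.0063 -0.007   0.0023] turn [0.0033 0.0013 0.501 ]
[ 237  171   86   58 4388] ((279.5, 199.49998474121094), (84.99998474121094, 56.99999237060547), -0.0)
[[0.433, 0.2134, 0.08], [0.39, 0.2098, 0.08], [0.3828, 0.2701, 0.08], [0.4255, 0.2767, 0.08]] [[0.40731525 0.24241072 0.08      ]]
pocket top view
[226 175  82  14 316] ((266.5494384765625, 181.38731384277344), (4.115535736083984, 81.86750793457031), 82.7249984741211)
[[0.6965, 0.1559, 0.016], [0.7292, -0.1193, 0.016], [0.7148, -0.1207, 0.016], [0.6823, 0.1541, 0.016]] [[0.70565981 0.01795283 0.016     ]]
[244 213  23  17 305] ((254.8154296875, 221.02310180664062), (14.139959335327148, 21.458009719848633), 82.87498474121094)
[[0.5897, 0.0967, 0.016], [0.5977, 0.0255, 0.016], [0.55, 0.0201, 0.016], [0.5421, 0.0909, 0.016]] [[0.56982717 0.05830656 0.016     ]]
```

The block stands at about (0.4095,0.2424) with its closing axis at 6.9°. The pocket is seen as 48x71 mm centred at (0.570,0.058). I'll check it from the wrist while turning the tool.

```bash
python3 -m pendant '[0,0,-0.02,0,0,0.035,1,0,0,-0.05,0,0,0.073,1,-0.02,-0.04,-0.08,0,0,0.112,1,-0.05,-0.08,-0.11,0,0,0.151,1,-0.1,-0.13,-0.12,0,0,0.19,1,-0.15,-0.18,-0.12,0,0,0.229,1,-0.2,-0.24,-0.12,0,0,0.268,1,-0.25,-0.3,-0.12,0,0,0.307,1,-0.27,-0.36,-0.12,0,0,0.346,1,-0.28,-0.4,-0.12,0,0,0.385,1]'
python3 -c "
from h import *
go(.56,.03,.26,6.7)"
```

```text
clock: 15.45
eef_pos: [0.5745, 0.0577, 0.2525]
tool_rot: [0.522, 0.853, -0.001, -0.0]
ft_force: [-0.3, 0.2, 0.3]
grip_width: 0.0855
grasp_force: 0.0
yaw now 27.11 pos [0.5745 0.0577 0.2525] t 15.45
shift [-0.0362 -0.0511 -0.0149] turn [-0.0005  0.0002  0.1134]
```

```bash
python3 -m pendant '[-0.01,-0.015,0,0,0,0.035,1,-0.02,-0.03,-0.015,0,0,0.07,1,-0.036,-0.051,-0.015,0,0,0.1,1,-0.036,-0.051,-0.015,0,0,0.1134,1,-0.036,-0.051,-0.015,0,0,0.1134,1,-0.036,-0.051,-0.015,0,0,0.1134,1,-0.036,-0.051,-0.015,0,0,0.1134,1,-0.036,-0.051,-0.015,0,0,0.1134,1,-0.036,-0.051,-0.015,0,0,0.1134,1,-0.036,-0.051,-0.015,0,0,0.1134,1]'
python3 - <<'E'
from h import *
c=cam('wrist');save(c,'w5.png');go(.4095,.2424,.26,6.9)
hsv=cv2.cvtColor(c['pixels'],cv2.COLOR_RGB2HSV)
m=(((hsv[...,0]<8)|(hsv[...,0]>172))&(hsv[...,1]>130)&(hsv[...,2]>50)).astype(np.uint8)
n,l,s,ce=cv2.connectedComponentsWithStats(m)
for i in range(1,n):
    if s[i,4]>300:
        r=cv2.minAreaRect(np.argwhere(l==i)[:,::-1].astype(np.float32));print(s[i],r);print(ray(c,cv2.boxPoints(r),.016).round(4).tolist(),ray(c,[r[0]],.016))
E
```

```text
clock: 16.28
eef_pos: [0.5587, 0.033, 0.2617]
tool_rot: [0.661, 0.75, -0.0, -0.0]
ft_force: [0.1, -0.6, -0.2]
grip_width: 0.0853
grasp_force: 0.0
yaw now 7.21 pos [0.5587 0.0329 0.2617] t 16.3333
shift [ 0.4531 -0.2434  0.0034] turn [-0.      0.      0.0017]
[ 415   69   45  212 3759] ((435.4137878417969, 173.46551513671875), (19.050962448120117, 213.11856079101562), 7.765166282653809)
[[0.7268, -0.0672, 0.016], [0.7023, 0.1651, 0.016], [0.7217, 0.1651, 0.016], [0.7499, -0.0677, 0.016]] [[0.72403387 0.05874901 0.016     ]]
[ 271  126   48   64 2968] ((294.5, 157.5), (63.0, 47.0), 90.0)
[[0.5406, 0.0864, 0.016], [0.5895, 0.0925, 0.016], [0.5999, 0.0257, 0.016], [0.5484, 0.0192, 0.016]] [[0.56949451 0.05678715 0.016     ]]
```

View pics/w5.png

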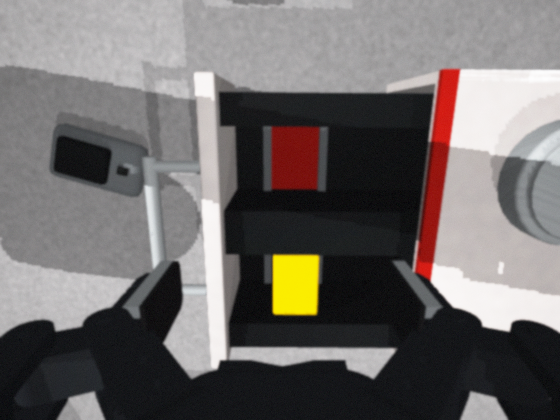

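The wrist view shows the red pocket floor at (294,157), 50x68 mm, centred at (0.5695,0.057). That agrees with both the top view and the handle geometry. The mouse and the yellow block are untouched. Going back to regrip.

```bash
python3 -m pendant '[0.04,-0.02,0,0,0,0,1,0.09,-0.05,0,0,0,0,1,0.15,-0.08,0,0,0,0,1,0.21,-0.115,0,0,0,0,1,0.28,-0.15,0,0,0,0,1,0.34,-0.185,0,0,0,0,1,0.4,-0.215,0,0,0,0,1,0.44,-0.235,0,0,0,0,1,0.453,-0.243,0.03,0,0,0,1,0.453,-0.243,0.07,0,0,0,1]'
python3 - <<'E'
from h import *
go(.4095,.2424,.072,6.9)
c=cam('wrist');c0=bot.get_obs()['eef_pos']
hsv=cv2.cvtColor(c['pixels'],cv2.COLOR_RGB2HSV)
m=(((hsv[...,0]<8)|(hsv[...,0]>172))&(hsv[...,1]>130)&(hsv[...,2]>90)).astype(np.uint8)
n,l,s,ce=cv2.connectedComponentsWithStats(m)
for i in range(1,n):
    if s[i,4]>600:
        r=cv2.minAreaRect(np.argwhere(l==i)[:,::-1].astype(np.float32));print(s[i],r);print(ray(c,cv2.boxPoints(r),.08).round(4).tolist(),ray(c,[r[0]],.08))
go(.4095,.2424,.072,6.9)
E
```

```text
clock: 17.17
eef_pos: [0.4097, 0.245, 0.2285]
tool_rot: [0.66, 0.751, 0.003, 0.001]
ft_force: [1.0, 0.4, -0.7]
grip_width: 0.0853
grasp_force: 0.0
yaw now 7.42 pos [0.4097 0.245  0.2285] t 17.1667
shift [-0.0059 -0.0025  0.3129] turn [ 0.0015 -0.0008  0.0029]
[ 254  164   52   75 3441] ((279.5, 201.0), (74.0, 51.0), 90.0)
[[0.3849, 0.2721, 0.08], [0.4249, 0.2772, 0.08], [0.4341, 0.2154, 0.08], [0.3915, 0.21, 0.08]] [[0.40870308 0.24459901 0.08      ]]
yaw now 7.35 pos [0.4077 0.2427 0.2233] t 17.2167
shift [-0.0006  0.0045  0.3026] turn [-0.0011  0.0005  0.0025]
```

```bash
python3 -m pendant '[0,0.002,0.03,0,0,0,1,0,0.002,0.08,0,0,0,1,0,0.002,0.13,0,0,0,1,0,0.002,0.18,0,0,0,1,0,0.002,0.22,0,0,0,1,0,0.002,0.26,0,0,0,1,0,0.002,0.285,0,0,0,1,0,0.002,0.298,0,0,0,1,0,0.002,0.302,0,0,0,1,0,0.002,0.302,0,0,0,1]'
python3 -m pendant '[0,0,0,0,0,0,1,0,0,0,0,0,0,0.6,0,0,0,0,0,0,0.4,0,0,0,0,0,0,0.2,0,0,0,0,0,0,0,0,0,0,0,0,0,0,0,0,0,0,0,0,0,0,0,0,0,0,0,0,0,0,0,0,0,0,0,0,0,0,0,0,0,0]'

```

```text
clock: 18.05
eef_pos: [0.411, 0.2423, 0.0759]
tool_rot: [0.662, 0.75, -0.0, -0.0]
ft_force: [0.1, 0.2, -0.9]
grip_width: 0.0852
grasp_force: 0.0
clock: 18.88
eef_pos: [0.4105, 0.2425, 0.0765]
tool_rot: [0.661, 0.75, 0.0, -0.0]
ft_force: [-2.4, -1.3, 5.1]
grip_width: 0.0411
grasp_force: 59.8
```

```bash
python3 -m pendant '[0,0,-0.005,0,0,0,0,0,0,-0.015,0,0,0,0,0,0,-0.035,0,0,0,0,0,0,-0.065,0,0,0,0,0,0,-0.1,0,0,0,0,0,0,-0.14,0,0,0,0,0,0,-0.18,0,0,0,0,0,0,-0.22,0,0,0,0,0,0,-0.26,0,0,0,0,0,0,-0.3,0,0,0,0]'
python3 -c "
from h import *
go(.5696,.0573,.235,7.0);print(bot.get_obs()['ft_force'])"
```

```text
clock: 19.72
eef_pos: [0.4104, 0.242, 0.2265]
tool_rot: [0.662, 0.75, -0.001, -0.0]
ft_force: [-0.1, 0.5, -3.2]
grip_width: 0.0411
grasp_force: 60.6
yaw now 7.17 pos [0.4104 0.242  0.2265] t 19.7167
shift [-0.4063  0.2698 -0.017 ] turn [-0.0003  0.0002  0.0009]
[-0.08449437  0.54326956 -3.17486326]
```

```bash
python3 -m pendant '[-0.02,0.01,0,0,0,0,0,-0.06,0.04,0,0,0,0,0,-0.11,0.07,-0.01,0,0,0,0,-0.16,0.105,-0.01,0,0,0,0,-0.215,0.14,-0.01,0,0,0,0,-0.27,0.18,-0.01,0,0,0,0,-0.325,0.215,-0.01,0,0,0,0,-0.37,0.245,-0.01,0,0,0,0,-0.395,0.262,-0.01,0,0,0,0,-0.406,0.27,-0.01,0,0,0,0]'
python3 -m pendant '[0,0,0.005,0,0,0,0,0,0,0.02,0,0,0,0,0,0,0.04,0,0,0,0,0,0,0.06,0,0,0,0,0,0,0.07,0,0,0,0,0,0,0.07,0,0,0,0,0,0,0.07,0,0,0,0,0,0,0.07,0,0,0,0,0,0,0.07,0,0,0,0,0,0,0.07,0,0,0,0]'
python3 - <<'E'
from h import *
go(.5696,.0573,.15,7.0);c=cam('wrist');t=cam('top')
o=np.zeros((420,800,3),np.uint8);o[:,:560]=c['pixels'][...,::-1]
o[:240,560:]=cv2.resize(t['pixels'][155:235,225:305][...,::-1],(240,240),interpolation=cv2.INTER_CUBIC)
cv2.imwrite('pics/w6.png',o)
E
```

```text
clock: 20.55
eef_pos: [0.571, 0.0547, 0.2288]
tool_rot: [0.663, 0.749, -0.001, -0.0]
ft_force: [0.1, 1.0, -4.2]
grip_width: 0.0412
grasp_force: 61.0
clock: 21.38
eef_pos: [0.5705, 0.0579, 0.1965]
tool_rot: [0.661, 0.75, 0.0, 0.0]
ft_force: [0.5, 0.2, -3.0]
grip_width: 0.041
grasp_force: 60.9
yaw now 7.18 pos [0.5705 0.0579 0.1965] t 21.3833
shift [-0.001 -0.002  0.093] turn [0.0004 0.     0.001 ]
```

View pics/w6.png

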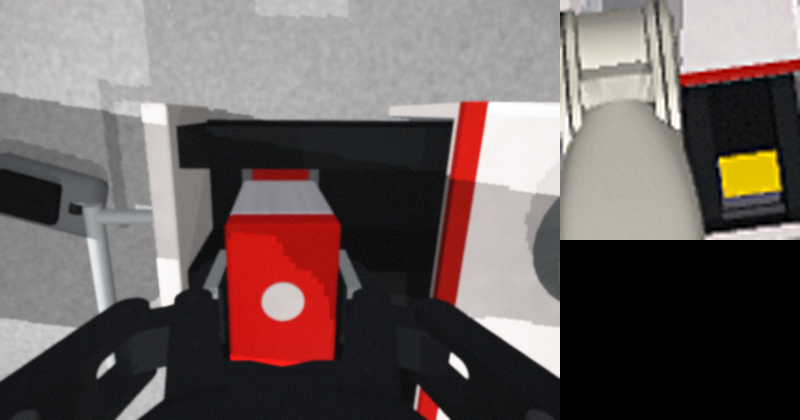

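The block hangs over the pocket: cap dot at (283,301), with the visible red floor strip at (252..309,174). Quick numeric check of the alignment.

```bash
python3 - <<'E'
from h import *
c=cam('wrist');go(.5696,.0573,.0925,7.0)
print(ray(c,[(283,301)],.200),ray(c,[(226,215),(340,215),(335,360),(230,360)],.2).round(4))
f=ray(c,[(252.5,174),(309.5,174)],.016);print(f,f.mean(0))
print(proj(c,[[.5696,.0573,.016]]))
E
```

```text
yaw now 7.17 pos [0.5703 0.0578 0.1962] t 21.5333
shift [-0.0008 -0.0016  0.2073] turn [0.0002 0.     0.0009]
[[0.57113061 0.05759766 0.2       ]] [[0.5468 0.0892 0.2   ]
 [0.5869 0.0942 0.2   ]
 [0.5953 0.0335 0.2   ]
 [0.5532 0.0283 0.2   ]]
[[0.54267405 0.07044698 0.016     ]
 [0.59322166 0.07675058 0.016     ]] [0.56794785 0.07359878 0.016     ]
[[280.5979447  191.86577239]]
```

```bash
python3 -m pendant '[0,-0.0015,0.005,0,0,0,0,0,-0.0015,0.02,0,0,0,0,0,-0.0015,0.035,0,0,0,0,0,-0.0015,0.05,0,0,0,0,0,-0.0015,0.065,0,0,0,0,0,-0.0015,0.08,0,0,0,0,0,-0.0015,0.09,0,0,0,0,0,-0.0015,0.1,0,0,0,0,0,-0.0015,0.105,0,0,0,0,0,-0.0015,0.105,0,0,0,0]'
python3 -m pendant '[0,0,0.005,0,0,0,0,0,0,0.015,0,0,0,0,0,0,0.025,0,0,0,0,0,0,0.035,0,0,0,0,0,0,0.045,0,0,0,0,0,0,0.055,0,0,0,0,0,0,0.065,0,0,0,0,0,0,0.072,0,0,0,0,0,0,0.078,0,0,0,0,0,0,0.078,0,0,0,0]'
```

```text
clock: 22.37
eef_pos: [0.569, 0.0577, 0.1425]
tool_rot: [0.661, 0.75, -0.0, -0.0]
ft_force: [-0.1, 0.3, -3.7]
grip_width: 0.0411
grasp_force: 60.9
clock: 23.2
eef_pos: [0.5688, 0.0576, 0.1034]
tool_rot: [0.662, 0.75, -0.001, -0.0]
ft_force: [-0.2, -0.1, -4.0]
grip_width: 0.041
grasp_force: 60.9
```

```bash
python3 -m pendant '[0,0,0.003,0,0,0,0,0,0,0.006,0,0,0,0,0,0,0.009,0,0,0,0,0,0,0.012,0,0,0,0,0,0,0.014,0,0,0,0,0,0,0.016,0,0,0,0,0,0,0.018,0,0,0,0,0,0,0.019,0,0,0,0,0,0,0.02,0,0,0,0,0,0,0.02,0,0,0,0]'
```

```text
clock: 24.03
eef_pos: [0.5693, 0.0577, 0.0942]
tool_rot: [0.662, 0.75, -0.0, -0.0]
ft_force: [0.3, 0.7, -3.4]
grip_width: 0.0409
grasp_force: 60.9
```

```bash
python3 -m pendant '[0,0,0.001,0,0,0,0,0,0,0.002,0,0,0,0,0,0,0.003,0,0,0,0,0,0,0.004,0,0,0,0,0,0,0.005,0,0,0,0,0,0,0.005,0,0,0,0,0,0,0.005,0,0,0,0,0,0,0.005,0,0,0,0,0,0,0.005,0,0,0,0,0,0,0.005,0,0,0,0]'
```

```text
clock: 24.87
eef_pos: [0.5694, 0.0577, 0.0925]
tool_rot: [0.662, 0.75, 0.0, 0.0]
ft_force: [-4.2, -1.0, 5.5]
grip_width: 0.0409
grasp_force: 61.8
```

Contact came at the expected height. Releasing with a limited opening, then rising.

```bash
python3 -m pendant '[0,0,0.0005,0,0,0,0.55,0,0,0.0005,0,0,0,0.65,0,0,0,0,0,0,0.7,0,0,0,0,0,0,0.7,0,0,0,0,0,0,0.7,0,0,-0.03,0,0,0,0.7,0,0,-0.08,0,0,0,0.7,0,0,-0.15,0,0,0,0.7,0,0,-0.22,0,0,0,0.7,0,0,-0.3,0,0,0,0.7]'
python3 - <<'E'
from h import *
go(.53,-.01,.25,7.0);c=cam('wrist');save(c,'w7.png')
E
```

```text
clock: 25.7
eef_pos: [0.5685, 0.0576, 0.2421]
tool_rot: [0.662, 0.75, -0.001, -0.001]
ft_force: [1.4, 0.5, 0.1]
grip_width: 0.0598
grasp_force: 0.0
yaw now 7.17 pos [0.5685 0.0576 0.2421] t 25.7
shift [-0.1245 -0.0934 -0.0156] turn [-0.0008 -0.      0.0009]
```

View pics/w7.png

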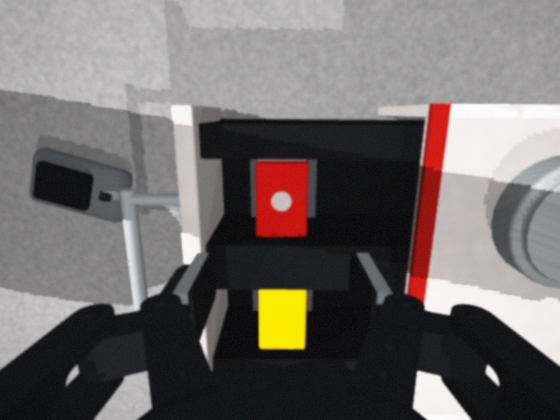

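The red cap sits level in the left pocket between the sills at (281,198), with yellow at (282,320) undisturbed. Now back to the handle.

```bash
python3 -c "
from h import *
go(.453,-.0115,.24,6.8)"; python3 -m pendant '[-0.02,-0.035,-0.01,0,0,0,0.45,-0.04,-0.07,-0.01,0,0,0,0.45,-0.06,-0.11,-0.01,0,0,0,0.45,-0.08,-0.15,-0.01,0,0,0,0.45,-0.1,-0.19,-0.01,0,0,0,0.45,-0.105,-0.22,-0.01,0,0,0.001,0.45,-0.109,-0.24,-0.01,0,0,0.001,0.45,-0.109,-0.246,-0.01,0,0,0.001,0.45,-0.109,-0.246,-0.01,0,0,0.001,0.45,-0.109,-0.246,-0.01,0,0,0.001,0.45]'; python3 -c "
from h import *
go(.453,-.0115,.111,6.8)"
```

```text
yaw now 7.17 pos [0.5726 0.058  0.2522] t 25.75
shift [-0.1081 -0.255   0.0211] turn [0.0043 0.0001 0.0021]
clock: 26.58
eef_pos: [0.4549, -0.0115, 0.247]
tool_rot: [0.663, 0.749, 0.0, 0.0]
ft_force: [-0.6, 0.4, -0.1]
grip_width: 0.0382
grasp_force: 0.0
yaw now 7.01 pos [ 0.4549 -0.0115  0.247 ] t 26.5833
shift [ 0.0004 -0.0041  0.272 ] turn [0.0004 0.     0.0012]
```

```bash
python3 -m pendant '[0,-0.004,0.02,0,0,0,0.45,0,-0.004,0.05,0,0,0,0.45,0,-0.004,0.09,0,0,0,0.45,0,-0.004,0.13,0,0,0,0.45,0,-0.004,0.17,0,0,0,0.45,0,-0.004,0.21,0,0,0,0.45,0,-0.004,0.245,0,0,0,0.45,0,-0.004,0.267,0,0,0,0.45,0,-0.004,0.272,0,0,0,0.45,0,-0.004,0.272,0,0,0,0.45]'
python3 -m pendant '[0,0,0,0,0,0,0.3,0,0,0,0,0,0,0.2,0,0,0,0,0,0,0,0,0,0,0,0,0,0,0,0,0,0,0,0,0,0,0,0,0,0,0,0,0,0,0,0,0,0,0,0,0,0,0,0,0,0,0,0,0,0,0,0,0,0,0,0,0,0,0,0]'
python3 -c "
from h import *
a=np.radians(6.7);go(.453+.16*np.cos(a),-.0118+.16*np.sin(a),.1107,6.7)"
```

```text
clock: 27.42
eef_pos: [0.4522, -0.0116, 0.1098]
tool_rot: [0.662, 0.749, -0.001, -0.001]
ft_force: [-0.8, 0.7, -0.3]
grip_width: 0.0385
grasp_force: 0.0
clock: 28.25
eef_pos: [0.4533, -0.0119, 0.1119]
tool_rot: [0.663, 0.749, 0.001, 0.001]
ft_force: [0.8, 0.5, 6.1]
grip_width: 0.0101
grasp_force: 58.9
yaw now 6.99 pos [ 0.4533 -0.0119  0.1119] t 28.25
shift [-0.0014  0.3194  0.0034] turn [0.001  0.     0.0016]
```

```bash
python3 -m pendant '[0,0.004,0,0,0,0,0,0,0.012,0,0,0,0,0,0,0.024,0,0,0,0,0,0,0.038,0,0,0,0,0,0,0.053,0,0,0,0,0,0,0.068,0,0,0,0,0,0,0.083,0,0,0,0,0,0,0.098,0,0,0,0,0,0,0.113,0,0,0,0,0,0,0.128,0,0,0,0,0]'
python3 -m pendant '[-0.001,0.015,0,0,0,0,0,-0.001,0.03,0,0,0,0,0,-0.001,0.045,0,0,0,0,0,-0.001,0.06,0,0,0,0,0,-0.001,0.075,0,0,0,0,0,-0.001,0.09,0,0,0,0,0,-0.001,0.105,0,0,0,0,0,-0.001,0.12,0,0,0,0,0,-0.001,0.13,0,0,0,0,0,-0.001,0.138,0,0,0,0,0]'
python3 -c "
from h import *
a=np.radians(6.7);go(.453+.16*np.cos(a),-.0118+.16*np.sin(a),.1107,6.7)"
```

```text
clock: 29.08
eef_pos: [0.5149, -0.0045, 0.1119]
tool_rot: [0.663, 0.749, -0.001, -0.0]
ft_force: [-4.3, -0.5, 10.9]
grip_width: 0.0099
grasp_force: 59.5
clock: 29.92
eef_pos: [0.5837, 0.0037, 0.1119]
tool_rot: [0.663, 0.749, -0.0, -0.0]
ft_force: [-4.8, 0.3, 10.4]
grip_width: 0.0096
grasp_force: 59.4
yaw now 6.99 pos [0.5837 0.0037 0.1119] t 29.9167
shift [-0.0006  0.0567  0.0023] turn [-0.0003  0.      0.0016]
```

```bash
python3 -m pendant '[0,0.006,0,0,0,0,0,0,0.012,0,0,0,0,0,0,0.018,0,0,0,0,0,0,0.023,0,0,0,0,0,0,0.028,0,0,0,0,0,0,0.033,0,0,0,0,0,0,0.038,0,0,0,0,0,0,0.042,0,0,0,0,0,0,0.046,0,0,0,0,0,0,0.05,0,0,0,0,0]'
python3 -m pendant '[0,0.002,0,0,0,0,0,0,0.004,0,0,0,0,0,0,0.006,0,0,0,0,0,0,0.008,0,0,0,0,0,0,0.01,0,0,0,0,0,0,0.012,0,0,0,0,0,0,0.012,0,0,0,0,0,0,0.012,0,0,0,0,0,0,0.012,0,0,0,0,0,0,0.012,0,0,0,0,0]'
python3 -c "
from h import *
a=np.radians(6.7);go(.453+.16*np.cos(a),-.0118+.16*np.sin(a),.1107,6.7)"
```

```text
clock: 30.75
eef_pos: [0.6081, 0.0066, 0.1119]
tool_rot: [0.663, 0.749, -0.001, -0.0]
ft_force: [-4.9, -0.0, 8.2]
grip_width: 0.01
grasp_force: 59.3
clock: 31.58
eef_pos: [0.6123, 0.0071, 0.1119]
tool_rot: [0.663, 0.749, -0.002, -0.001]
ft_force: [-7.6, -0.6, 11.0]
grip_width: 0.0098
grasp_force: 59.6
yaw now 6.97 pos [0.6123 0.0071 0.1119] t 31.5833
shift [-0.0004 -0.0009  0.0024] turn [-0.0015  0.      0.0015]
```

Travelled 160 mm and the force is starting to rise; a little more to confirm the stop.

```bash
python3 -m pendant '[0,0.002,0,0,0,0,0,0,0.004,0,0,0,0,0,0,0.006,0,0,0,0,0,0,0.008,0,0,0,0,0,0,0.008,0,0,0,0,0,0,0.008,0,0,0,0,0,0,0.008,0,0,0,0,0,0,0.008,0,0,0,0,0,0,0.008,0,0,0,0,0,0,0.008,0,0,0,0,0]'
```

```text
clock: 32.42
eef_pos: [0.6125, 0.0071, 0.1118]
tool_rot: [0.663, 0.749, -0.005, -0.004]
ft_force: [-18.3, -1.2, 19.1]
grip_width: 0.0099
grasp_force: 60.5
```

```bash
python3 -m pendant '[0,-0.006,0,0,0,0,0,0,-0.006,0,0,0,0,0,0,-0.006,0,0,0,0,0.45,0,-0.006,0,0,0,0,0.45,0,-0.006,0,0,0,0,0.45,0,-0.006,0,0,0,0,0.45,0,-0.006,-0.02,0,0,0,0.45,0,-0.006,-0.06,0,0,0,0.45,0,-0.006,-0.12,0,0,0,0.45,0,-0.006,-0.18,0,0,0,0.45]'
python3 -m pendant '[0,-0.02,-0.03,0,0,0,0.45,0,-0.06,-0.06,0,0,0,0.45,0,-0.1,-0.08,0,0,0,0.45,0,-0.15,-0.1,0,0,0,0.45,0,-0.2,-0.1,0,0,0,0.45,0,-0.25,-0.1,0,0,0,0.45,0.05,-0.28,-0.1,0,0,0,0.45,0.1,-0.3,-0.1,0,0,0,0.45,0.15,-0.3,-0.1,0,0,0,0.45,0.2,-0.3,-0.1,0,0,0,0.45]'
python3 - <<'E'
from h import *
t=cam('top');s=cam('scene');print(bot.get_obs()['eef_pos'],proj(t,[[.6114,.0086,.106]]))
o=np.zeros((600,800,3),np.uint8)
o[:300,:400]=cv2.resize(t['pixels'][...,::-1],(400,300));o[300:,:400]=cv2.resize(s['pixels'][...,::-1],(400,300))
o[:460,400:]=cv2.resize(t['pixels'][105:220,215:315][...,::-1],(400,460),interpolation=cv2.INTER_CUBIC)
cv2.imwrite('pics/fin.png',o)
E
```

```text
clock: 33.25
eef_pos: [0.6153, 0.0076, 0.2013]
tool_rot: [0.663, 0.749, -0.001, -0.001]
ft_force: [0.6, -0.2, -1.1]
grip_width: 0.0386
grasp_force: 0.0
clock: 34.08
eef_pos: [0.4543, 0.0893, 0.252]
tool_rot: [0.663, 0.749, 0.001, 0.0]
ft_force: [0.2, -0.2, -0.2]
grip_width: 0.0386
grasp_force: 0.0
[0.45461749 0.09116966 0.2517593 ] [[269.07481227 202.82021818]]
```

View pics/fin.png

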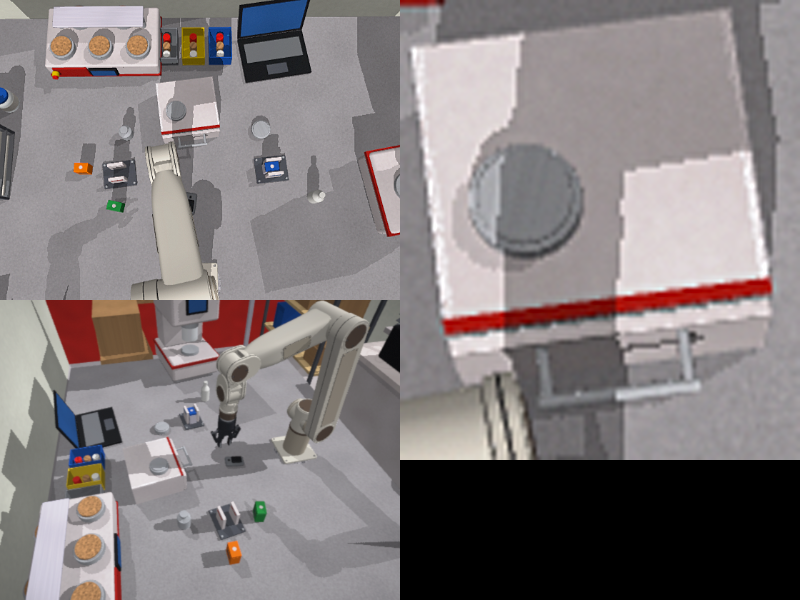

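The final views show the drawer shut: no dark gap remains under the red edge at (610,310). The red dock is empty, and blue, green, orange, mouse, discs, weight and bottle are all in place. The arm is clear, so I'm handing the job in.

```bash
python3 -c "
from h import *
print(bot.job_done())"
```

```text
the job is handed in; nothing more can be done
None
```

The job is handed in at about 34 s of the 72 s allowed: the red-capped block stands in the drawer's left pocket, the drawer is pushed fully shut, and the last pictures show everything else where it stood; the hand-in returned no verdict.

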